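# Pull the stuck copper beaker off its porcelain pot at the recycling bench

## Task

A copper beaker is jammed mouth-down over a white porcelain pot with a wide saucer foot. Slide the pair along the bench fully into the blue puller fork, so that its arms reach over the saucer foot, then lift the copper beaker straight up off the pot and set it down gently, still mouth-down, in the steel tray. The porcelain stays on the bench the whole time and is left standing under the fork.

Things in the scene. Friction and masses are not known exactly. Their poses are not given: they have to be found in the camera images.
- beaker: Copper cup, 56 mm across, 90 mm tall, wall 3 mm, upside down over the pot, mouth 8 mm above the bench. Origin: centre of its mouth; z up. About 0.15 kg. Spring nubs inside hold the pot: parting takes about 5 to 10 N, more than the pot weighs; they let go after 35 mm of lift, clear after 72. Grip across it, fingertips 40 mm or more above the mouth. (A mouth-up copper cup without pot: bystander.)
- pot: White porcelain pot under the beaker: round saucer foot 110 mm across, 8 mm thick, and on it a round stem 39 mm across, up to 80 mm above the bench, hidden in the beaker at the start (only the foot shows). Origin: centre of the underside; z up. About 0.2 kg. Its glazed foot slides easily on the bench, friction about 0.3. A second such pot, bare, is a bystander.
- fork: Blue U-shaped fork fixed to the bench, 20 mm high. Origin: on the bench at the seat, where the pot's centre belongs; +x from the open mouth to the closed end (slide in along +x). Arms from x -45 to +75 mm, underside 13 mm up, slot between them 76 mm wide. Channel below 138 mm wide, its mouth flaring from x -60 to -90 mm. An end wall stops the foot 10 mm past the seat.
- metal_tray: Bare steel-grey open tray, empty, fixed to the bench: 200 mm (x) by 180 mm (y) outside, 30 mm high, walls and floor 5 mm thick. Origin: centre of its underside; the inner floor is 5 mm above it. The like tray in green, with a mug in it, is not the place.

How it is judged:
By the outcome, as a careful person would: the job done as asked, in the order asked, and still so for the second after the job is handed in, with the robot touching nothing.
It also fails if it takes over 48 s, if anything falls off the work surface, if the arm or the gripper's body presses on something with over 40 N, if the wrist force passes 120 N, or if a joint passes its speed limit or range.

## Robot

A 7-joint arm with a two-finger parallel gripper is mounted at the origin on the work surface. World frame = base frame: x ahead of the robot, y to its left, z up, the work surface at z = 0. Lengths are in m, angles in degrees, forces in N, time in s.
With the tool pointing down it reaches from about 0.425 to 0.875 m from the base axis. Payload 4.7 kg.
Tool frame: the origin (TCP) lies between the finger pads; the fingertips stand env.tip_reach ahead of it and the grasp point (between the pads) lies 2 mm behind it (env.tip_reach is the distance from the TCP to the fingertips, in m); z points along the fingers, y is the line along which they close (so a half turn about z gives the same grasp; the last joint's range is limited). The gripper opens to 87 mm and grips with 3 to 60 N. Pads are 19 mm wide; open, the fingers measure 117 mm over their backs; the gripper's body (75 mm by 190 mm) begins 51 mm behind the grasp point.
Start: joints at [-68.062, 18.392, -4.016, 83.108, 1.295, 78.541, -3.26], TCP at [0.234, 0.606, 0.24] pointing down, gripper open.
Joint ranges: [-163.93, 163.93], [-17.29, 119.83], [-79.2, 71.16], [3.27, 140.29], [-89.18, 269.18], [5.43, 117.66], [-154.24, 154.24]. Speed limits (degrees/s): [147.25, 147.25, 180, 180, 180, 180, 180].

## Interface

Orientations are given as [roll, pitch, yaw] about the fixed x, y, z axes, in that order (R = Rz(yaw) Ry(pitch) Rx(roll)).
In Python, from cell import env gives the robot as it stands.
- The arm moves only by the shell command python3 steer.py FILE [FORCE], which reads ROWS from the file FILE. ROWS is a JSON object with one list for each field, all of the same length, 1 to 8, a row being the entries at one place: tx, ty, tz (the shift in units of 20 mm), spin (a turn about the tool's z in degrees), aperture (the finger opening in m); each row is the pose to reach, as a shift and turn from the pose commanded when the command began, along the tool's axes at that moment; what a row does not reach only later rows make up. A row lasts 1/12 s, in which the tool goes at most 0.0417 m and 7.16 degrees, less where a joint would pass 70% of its speed; a pose out of reach is approached as far as the arm can. The fingers move at their own pace and stop on an object; FORCE is the grip in N (left out, the last holds). Time passes only in rows, so rows that do not move let the fingers close. It prints the time, the measured TCP pose, the force, the opening and the grip force at its end. Input that does not fit is refused with a message, and nothing moves.
- env.get_obs(): the state, without advancing time (a new reading comes with each control period).
- env.read_camera(name): name is "side" or "top" or "wrist"; returns a dict with "color" (400x640x3 uint8, blue, green, red), "fx", "fy", "cx", "cy" (pixels), "world_from_camera" (4x4, takes a point from camera to world coordinates). Camera axes: x right, y down, z forward; pixel columns grow to the right and rows downward; lengths in m; the calibration is good to about 2 mm. The wrist camera is an equidistant fisheye: a pixel r from the principal point sees the ray r / f radians off the axis. A picture is of the moment at which its call begins. There is no depth.
- env.sign_off(): hands the job in; it is judged then, once.
The state is a dict: "time_s": time; "qpos": joint angles; "joint_velocities": joint speeds; "effort": joint torques, N m; "tool_pos": TCP position; "tool_rot": TCP orientation; "force": force on the tool from outside, world axes, zero at the start; "wrist_torque": the same for the moment, N m; "grip_width": finger opening in m; "grasp_force": force on a finger pad.
Only numpy, scipy, OpenCV 4.12 (cv2) and the standard library are available. Lean on these libraries where they do the work, as an engineer would, in place of code of your own. Each camera call takes 0.05 s, during which the arm holds its last target. There are 200 camera calls.

## Working session

There is one attempt and no reset: what is moved stays moved. The work goes in short steps, Python scripts to look and compute and a shell command to move; the robot and the scene stay as the last step left them, time stands still between calls to the robot, and variables do not carry over. Pictures are saved under pics/ and viewed, at most 10 in all, crops included, and the job is handed in when it is done.

```bash
ls; mkdir -p pics; python3 - <<'E'
from cell import env
import cv2
o=env.get_obs();print(o['time_s'],o['tool_pos'],o['tool_rot'],env.tip_reach)
for n in('top','side'):
    c=env.read_camera(n);cv2.imwrite(f'pics/{n}0.png',c['color']);print(n,c['fx'],c['cx'],c['cy'],c['world_from_camera'].round(3).tolist())
E
```

```text
cell.py
pics
steer.py
0.0 [0.23418637 0.60576829 0.23845351] [-1.79888951e+02  6.82576270e-03  1.58871656e+02] 0.017
top 386.77479094172423 318.2424843905708 197.0052074742872 [[-0.003, -0.999, 0.044, 0.527], [-1.0, 0.003, -0.017, -0.015], [0.017, -0.044, -0.999, 0.947], [0.0, 0.0, 0.0, 1.0]]
side 401.2356664979256 320.15284433277424 201.81558606398818 [[0.995, -0.055, 0.084, 0.473], [-0.099, -0.681, 0.725, -0.703], [0.018, -0.73, -0.683, 0.719], [0.0, 0.0, 0.0, 1.0]]
```

View pics/top0.png

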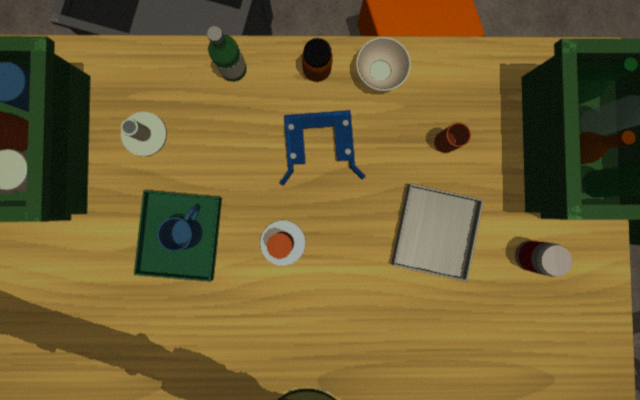

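View pics/side0.png

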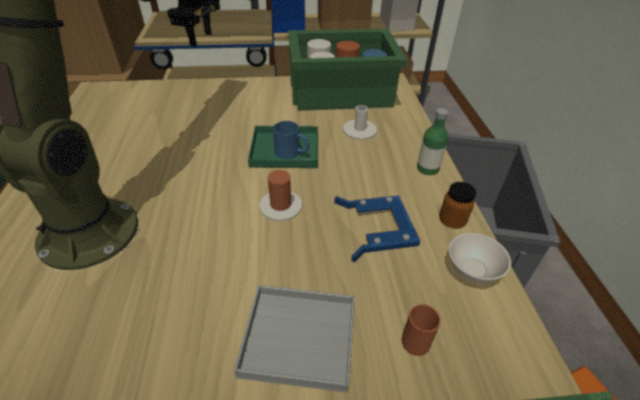

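Top view: the jammed pair sits at (283,243), with the beaker top at (280,245). The fork is at (320,140) with its mouth facing the robot, and the steel tray is at (437,232). The mouth-up cup (455,137) and the bare pot (143,134) are bystanders. The side view agrees.

```bash
cat > h.py <<'E'
import numpy as np,cv2
from cell import env
def ray(c,uv,z):
    uv=np.atleast_2d(uv).astype(float);T=c['world_from_camera']
    d=np.c_[(uv[:,0]-c['cx'])/c['fx'],(uv[:,1]-c['cy'])/c['fy'],np.ones(len(uv))]@T[:3,:3].T
    return T[:3,3]+d*((z-T[2,3])/d[:,2])[:,None]
def big(m,box):
    x0,y0,x1,y1=box;k=np.zeros(m.shape,np.uint8);k[y0:y1,x0:x1]=m[y0:y1,x0:x1]
    return max(cv2.findContours(k,cv2.RETR_EXTERNAL,cv2.CHAIN_APPROX_NONE)[0],key=cv2.contourArea)
def circ(c,cnt,z):
    P=ray(c,cnt[:,0,:],z)[:,:2];(x,y),(a,b),_=cv2.fitEllipse((P*1000).astype(np.float32));return round(x,1),round(y,1),round(a,1),round(b,1)
def masks(c):
    h=cv2.cvtColor(c['color'],cv2.COLOR_BGR2HSV);H,S,V=[h[...,i].astype(int) for i in range(3)]
    return dict(white=((S<70)&(V>110)).astype(np.uint8),copper=(((H<12)|(H>172))&(S>130)&(V>60)).astype(np.uint8),blue=((H>100)&(H<125)&(S>150)&(V>50)).astype(np.uint8),grey=((S<75)&(V>60)).astype(np.uint8))
E
python3 - <<'E'
from h import *
c=env.read_camera('top');m=masks(c)
B=(245,205,325,285)
print('foot',circ(c,cv2.convexHull(big(m['white']|m['copper'],B)),.008))
print('top of beaker',circ(c,big(m['copper'],B),.098))
f=big(m['blue'],(270,100,380,200));a=cv2.approxPolyDP(f,2.5,True)
print(np.c_[a[:,0],ray(c,a[:,0],.02)[:,:2].round(4)])
t=big(m['grey'],(380,170,495,290));r=cv2.minAreaRect((ray(c,t[:,0],.03)[:,:2]*1000).astype(np.float32));print('tray',r)
s=env.read_camera('side');ms=masks(s);B=(250,160,310,225)
print('side foot',circ(s,cv2.convexHull(big(ms['white'],B)),.008))
f=big(ms['blue'],(325,185,425,270));a=cv2.approxPolyDP(f,2.5,True)
print(np.c_[a[:,0],ray(s,a[:,0],.02)[:,:2].round(4)])
im=np.hstack([cv2.resize(c['color'][95:275,250:380],None,fx=3,fy=3),cv2.resize(s['color'][160:265,320:425],(390,540))])
cv2.imwrite('pics/crop1.png',im)
E
```

```text
foot (459.2, 56.2, 108.2, 108.7)
top of beaker (460.5, 55.7, 52.7, 54.5)
[[ 3.490e+02  1.110e+02  7.771e-01 -1.063e-01]
 [ 2.850e+02  1.160e+02  7.647e-01  4.890e-02]
 [ 2.890e+02  1.700e+02  6.335e-01  3.920e-02]
 [ 2.810e+02  1.830e+02  6.022e-01  5.840e-02]
 [ 2.910e+02  1.720e+02  6.287e-01  3.440e-02]
 [ 2.940e+02  1.620e+02  6.528e-01  2.720e-02]
 [ 3.030e+02  1.620e+02  6.528e-01  5.500e-03]
 [ 3.010e+02  1.280e+02  7.354e-01  1.020e-02]
 [ 3.340e+02  1.250e+02  7.428e-01 -6.970e-02]
 [ 3.370e+02  1.590e+02  6.600e-01 -7.650e-02]
 [ 3.490e+02  1.590e+02  6.599e-01 -1.055e-01]
 [ 3.530e+02  1.690e+02  6.357e-01 -1.150e-01]
 [ 3.630e+02  1.760e+02  6.187e-01 -1.390e-01]
 [ 3.530e+02  1.650e+02  6.454e-01 -1.150e-01]]
tray ((484.0355224609375, -315.1009826660156), (180.00503540039062, 197.6900634765625), 77.44644927978516)
side foot (458.3, 51.3, 111.0, 115.5)
[[ 3.970e+02  1.970e+02  7.603e-01  4.140e-02]
 [ 3.910e+02  2.030e+02  7.395e-01  2.030e-02]
 [ 3.840e+02  1.990e+02  7.248e-01  3.660e-02]
 [ 3.680e+02  2.000e+02  6.828e-01  3.610e-02]
 [ 3.640e+02  2.060e+02  6.686e-01  1.490e-02]
 [ 3.360e+02  1.990e+02  6.012e-01  4.650e-02]
 [ 3.460e+02  2.060e+02  6.231e-01  1.860e-02]
 [ 3.520e+02  2.040e+02  6.394e-01  2.460e-02]
 [ 3.580e+02  2.100e+02  6.510e-01  1.800e-03]
 [ 3.900e+02  2.070e+02  7.336e-01  6.000e-03]
 [ 4.010e+02  2.280e+02  7.435e-01 -6.760e-02]
 [ 3.970e+02  2.320e+02  7.308e-01 -7.960e-02]
 [ 3.690e+02  2.350e+02  6.627e-01 -8.350e-02]
 [ 3.690e+02  2.440e+02  6.575e-01 -1.110e-01]
 [ 3.530e+02  2.560e+02  6.151e-01 -1.428e-01]
 [ 3.540e+02  2.600e+02  6.155e-01 -1.542e-01]
 [ 3.640e+02  2.500e+02  6.428e-01 -1.277e-01]
 [ 4.170e+02  2.430e+02  7.689e-01 -1.173e-01]]
```

View pics/crop1.png

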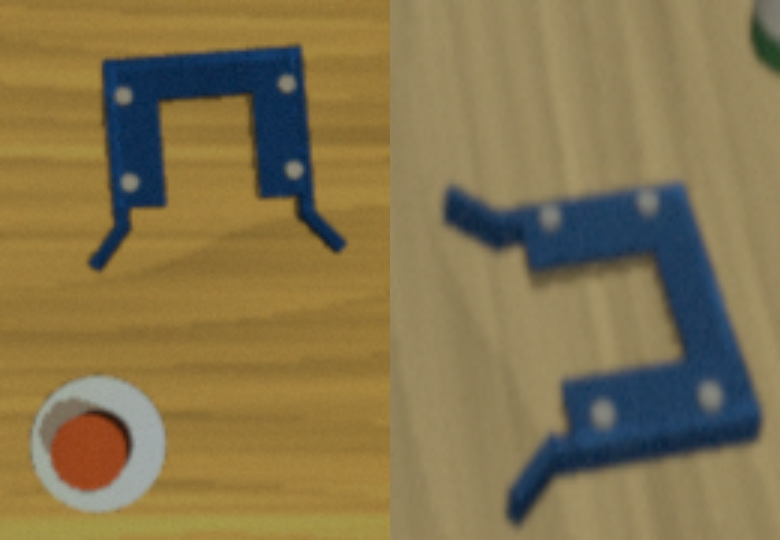

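The crop shows the fork's four inner slot corners clearly in both views. The measured foot (109 mm), beaker (54 mm) and tray (180 x 198 mm) match the sizes given. I put the seat at about (0.699, -0.033) with a yaw of about 4°.

```bash
cat >> h.py <<'E'
def to(x,y,z):
    from scipy.spatial.transform import Rotation as R
    o=env.get_obs();return (R.from_euler('xyz',o['tool_rot'],degrees=True).as_matrix().T@(np.array([x,y,z])-o['tool_pos'])).round(4)
E
python3 -c "
from h import *
print(to(.4595,.0555,.22))"
```

```text
[-0.4085 -0.4322  0.0194]
```
15 rows -> two commands of 8. First: half each.

Units first: shifts go in units of 20 mm. So -0.217 m is -10.85, -0.206 m is -10.3.

```bash
echo '{"tx": [-1.25, -2.5, -3.75, -5, -6.4, -7.7, -9, -10.3], "ty": [-1.35, -2.65, -4, -5.35, -6.75, -8.15, -9.5, -10.85], "tz": [0, 0, 0, 0, 0, 0, 0, 0], "spin": [0, 0, 0, 0, 0, 0, 0, 0], "aperture": [0.087, 0.087, 0.087, 0.087, 0.087, 0.087, 0.087, 0.087]}' > path.dat && python3 steer.py path.dat
echo '{"tx": [-1.3, -2.6, -3.9, -5.2, -6.5, -7.8, -9, -10.1], "ty": [-1.35, -2.75, -4.1, -5.5, -6.85, -8.25, -9.5, -10.75], "tz": [0, 0, 0, 0, 0, 0, 0.5, 0.95], "spin": [0, 0, 0, 0, 0, 0, 0, 0], "aperture": [0.087, 0.087, 0.087, 0.087, 0.087, 0.087, 0.087, 0.087]}' > path.dat && python3 steer.py path.dat
echo '{"tx": [-10.1], "ty": [-10.75], "tz": [0.95], "spin": [0], "aperture": [0.087]}' > path.dat && python3 steer.py path.dat >/dev/null & sleep 0; kill %1 2>/dev/null; python3 -c "
from h import *
print(env.get_obs()['tool_pos'],env.get_obs()['time_s'],to(.4595,.0555,.072))
c=env.read_camera('wrist');cv2.imwrite('pics/w1.png',c['color']);print(c['fx'],c['cx'],c['cy'])"
```

```text
time_s: 0.87
tool_pos: [0.3486, 0.3277, 0.2395]
tool_rot: [180.0, -0.0, 158.9]
force: [0.4, 0.1, -0.1]
grip_width: 0.0869
grasp_force: 0.0
time_s: 1.53
tool_pos: [0.46, 0.0542, 0.2209]
tool_rot: [179.9, 0.1, 158.8]
force: [0.3, 0.0, -0.4]
grip_width: 0.0872
grasp_force: 0.0
[0.46003011 0.05423456 0.22091217] 1.5333 [0.0012 0.0008 0.1489]
309.70691628693146 319.4374821583322 199.01044087242775
```

```bash
python3 - <<'E'
from h import *
c=env.read_camera('wrist');m=masks(c)
def fray(uv,z):
    T=c['world_from_camera'];p=(uv-[c['cx'],c['cy']])/c['fx'];r=np.linalg.norm(p,axis=1)
    d=np.c_[p*(np.sin(r)/r)[:,None],np.cos(r)]@T[:3,:3].T
    return T[:3,3]+d*((z-T[2,3])/d[:,2])[:,None]
k=max(cv2.findContours(m['copper'],0,1)[0],key=cv2.contourArea);print(cv2.boundingRect(k))
w=max(cv2.findContours(m['white']|m['copper'],0,1)[0],key=cv2.contourArea);print(cv2.boundingRect(w))
for q,z in((k,.098),(cv2.convexHull(w),.008)):
    P=fray(q[:,0].astype(float),z)[:,:2]*1000;print(cv2.fitEllipse(P.astype(np.float32)))
E
```

```text
(300, 153, 61, 69)
(281, 128, 93, 94)
((455.5327453613281, 57.47990798950195), (51.457603454589844, 61.063995361328125), 76.78246307373047)
((458.95538330078125, 56.24607849121094), (108.71188354492188, 110.80973052978516), 75.91979217529297)
```

View pics/w1.png

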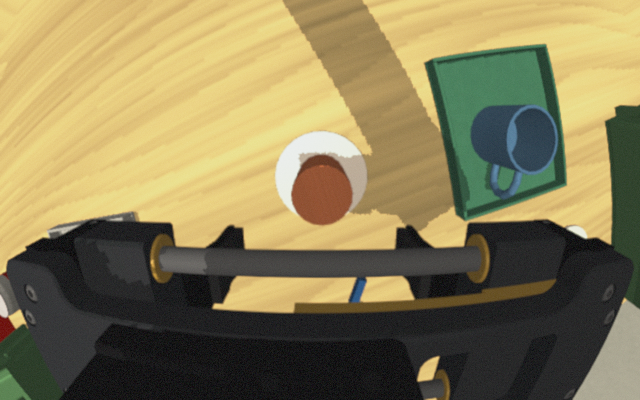

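The wrist view shows the beaker top at (322,192) and the foot centred at (321,174). That puts the foot at (0.459, 0.056), in agreement with the top view. Now I'll descend and grip.

```bash
echo '{"tx": [0.05, 0.05, 0.05, 0.05, 0.05, 0.05], "ty": [0.05, 0.05, 0.05, 0.05, 0.05, 0.05], "tz": [1.5, 3.25, 5, 6.5, 7.45, 7.45], "spin": [0, 0, 0, 0, 0, 0], "aperture": [0.087, 0.087, 0.087, 0.087, 0.087, 0.087]}' > path.dat && python3 steer.py path.dat 30
echo '{"tx": [0, 0, 0, 0, 0, 0, 0, 0], "ty": [0, 0, 0, 0, 0, 0, 0, 0], "tz": [0, 0, 0, 0, 0, 0, 0, 0], "spin": [0, 0, 0, 0, 0, 0, 0, 0], "aperture": [0.065, 0.058, 0.05, 0.045, 0.045, 0.045, 0.045, 0.045]}' > path.dat && python3 steer.py path.dat
python3 -c "
from h import *
print(to(.6987-.14,-.0332-.0098,.072),to(.6987+.003,-.033,.072))"
```

```text
time_s: 2.13
tool_pos: [0.4549, 0.0574, 0.0677]
tool_rot: [-179.7, -0.4, 158.9]
force: [-1.2, -0.1, 0.3]
grip_width: 0.0869
grasp_force: 0.0
time_s: 2.8
tool_pos: [0.4592, 0.0576, 0.0724]
tool_rot: [180.0, 0.0, 158.9]
force: [-1.2, -0.3, 5.9]
grip_width: 0.0545
grasp_force: 30.0
[-0.1291 -0.058   0.0004] [-0.2589  0.0029  0.0006]
```

To row units: -0.129 m is -6.45, -0.058 m is -2.9.

```bash
echo '{"tx": [-0.5, -1.4, -2.4, -3.4, -4.5, -5.5, -6.15, -6.45], "ty": [-0.25, -0.65, -1.1, -1.55, -2, -2.5, -2.75, -2.9], "tz": [0, 0, 0, 0, 0, 0, 0, 0], "spin": [0, 0, 0, 0, 0, 0, 0, 0], "aperture": [0.045, 0.045, 0.045, 0.045, 0.045, 0.045, 0.045, 0.045]}' > path.dat && python3 steer.py path.dat
python3 - <<'E'
from h import *
print(env.get_obs()['tool_pos'],env.get_obs()['force'])
c=env.read_camera('top');s=env.read_camera('side')
cv2.imwrite('pics/s2.png',np.hstack([cv2.resize(c['color'][90:250,250:410],(400,400)),cv2.resize(s['color'][120:280,250:410],(400,400))]))
o=env.get_obs();print(to(.7017,-.033,.0724))
m=masks(c);print('top',circ(c,cv2.convexHull(big(m['white'],(290,165,360,245))),.008))
E
```

```text
time_s: 3.47
tool_pos: [0.5596, -0.0439, 0.0724]
tool_rot: [179.9, 0.1, 158.8]
force: [-4.6, 3.9, 9.7]
grip_width: 0.0544
grasp_force: 30.0
[ 0.55964549 -0.04389293  0.07240094] [-4.63346516  3.86604399  9.73680235]
[-0.1282  0.0618  0.0004]Traceback (most recent call last):
  File "<stdin>", line 6, in <module>
  File "h.py", line 9, in big
    return max(cv2.findContours(k,cv2.RETR_EXTERNAL,cv2.CHAIN_APPROX_NONE)[0],key=cv2.contourArea)
ValueError: max() iterable argument is empty
```

View pics/s2.png

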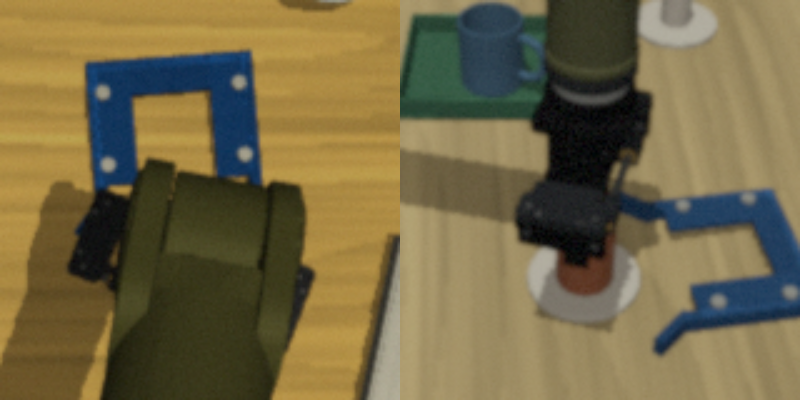

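The right half (side view) shows the foot centred at about (583,278) in the crop. The pot followed the beaker and is lined up with the fork mouth, so I'll slide it in, watching the force.

```bash
echo '{"tx": [-0.4, -0.95, -1.55, -2.15, -2.75, -3.35, -3.95, -4.5], "ty": [0.2, 0.45, 0.75, 1.05, 1.325, 1.6, 1.9, 2.175], "tz": [0, 0, 0, 0, 0, 0, 0, 0], "spin": [0, 0, 0, 0, 0, 0, 0, 0], "aperture": [0.045, 0.045, 0.045, 0.045, 0.045, 0.045, 0.045, 0.045]}' > path.dat && python3 steer.py path.dat
python3 - <<'E'
from h import *
s=env.read_camera('side');cv2.imwrite('pics/s3.png',cv2.resize(s['color'][150:275,270:430],(800,600)))
print(to(.7025,-.033,.0724))
E
```

```text
time_s: 4.23
tool_pos: [0.6575, -0.0348, 0.0725]
tool_rot: [-180.0, -0.1, 158.9]
force: [-5.2, -0.6, 10.2]
grip_width: 0.0544
grasp_force: 30.0
[-0.0392  0.0162  0.0001]
```

View pics/s3.png

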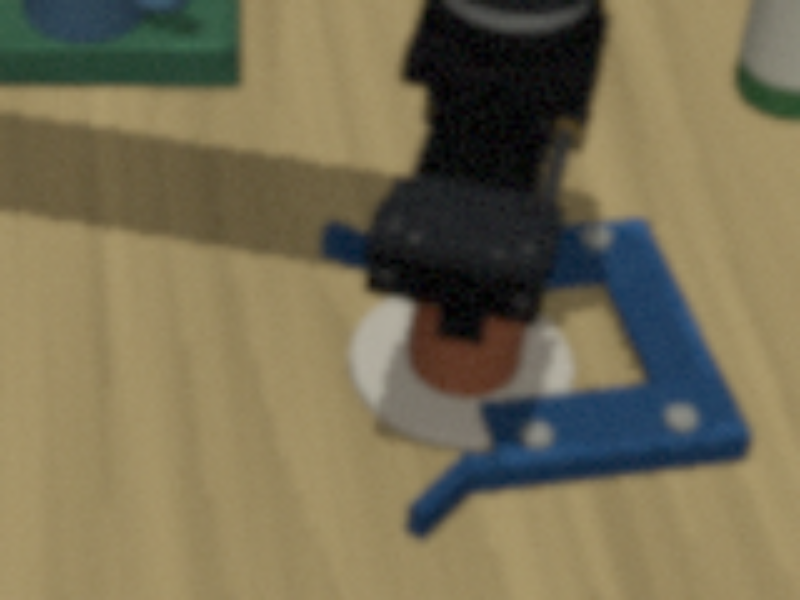

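The foot, centred at about (462,365) in the crop, is going under the arms and is centred in the slot. I'll push on to the seat.

```bash
echo '{"tx": [-0.4, -0.85, -1.3, -1.7, -1.95, -2.05, -2.05], "ty": [0.175, 0.35, 0.55, 0.7, 0.81, 0.85, 0.85], "tz": [0, 0, 0, 0, 0, 0, 0], "spin": [0, 0, 0, 0, 0, 0, 0], "aperture": [0.045, 0.045, 0.045, 0.045, 0.045, 0.045, 0.045]}' > path.dat && python3 steer.py path.dat
python3 - <<'E'
from h import *
s=env.read_camera('side');cv2.imwrite('pics/s4.png',cv2.resize(s['color'][150:275,290:450],(800,600)))
E
```

```text
time_s: 4.87
tool_pos: [0.7021, -0.0336, 0.0725]
tool_rot: [180.0, -0.0, 158.9]
force: [-3.0, -0.1, 7.7]
grip_width: 0.0547
grasp_force: 30.0
```

View pics/s4.png

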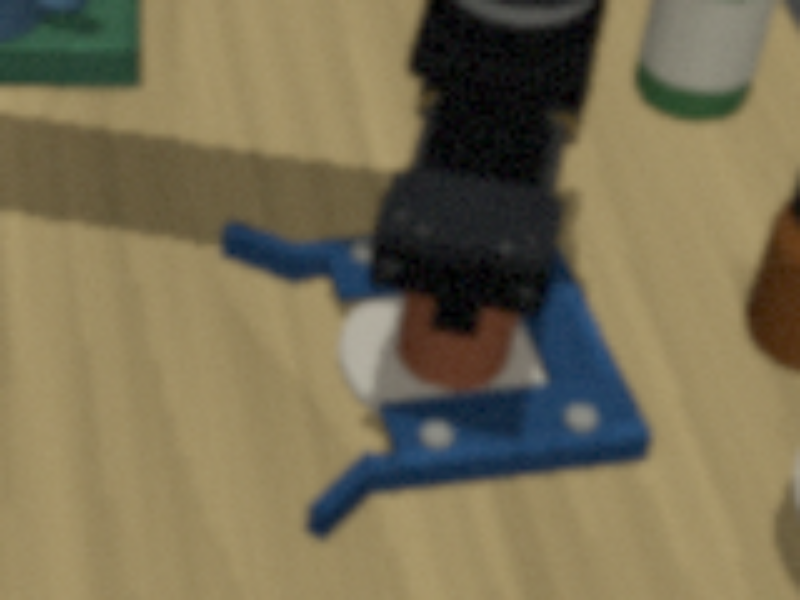

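The foot is fully under the arms; only its left edge, at about (345,350), shows past the arm tips. Next is a slow lift straight up.

To row units: -0.03 m is -1.5, -0.025 m is -1.25.

```bash
echo '{"tx": [0, 0, 0, 0, 0, 0, 0, 0], "ty": [0, 0, 0, 0, 0, 0, 0, 0], "tz": [-0.1, -0.25, -0.4, -0.6, -0.8, -1, -1.25, -1.5], "spin": [0, 0, 0, 0, 0, 0, 0, 0], "aperture": [0.045, 0.045, 0.045, 0.045, 0.045, 0.045, 0.045, 0.045]}' > path.dat && python3 steer.py path.dat 35
echo '{"tx": [0, 0, 0, 0, 0, 0, 0, 0], "ty": [0, 0, 0, 0, 0, 0, 0, 0], "tz": [-0.25, -0.5, -0.9, -1.4, -2, -2.75, -3.5, -4], "spin": [0, 0, 0, 0, 0, 0, 0, 0], "aperture": [0.045, 0.045, 0.045, 0.045, 0.045, 0.045, 0.045, 0.045]}' > path.dat && python3 steer.py path.dat
python3 - <<'E'
from h import *
s=env.read_camera('side');cv2.imwrite('pics/s5.png',cv2.resize(s['color'][120:275,280:440],(620,600)))
print(to(.484,-.315,.2))
E
```

```text
time_s: 5.58
tool_pos: [0.7017, -0.0337, 0.1017]
tool_rot: [-180.0, -0.0, 158.9]
force: [-1.0, 0.1, -6.1]
grip_width: 0.0545
grasp_force: 35.0
time_s: 6.25
tool_pos: [0.7031, -0.0341, 0.1849]
tool_rot: [179.9, 0.2, 158.9]
force: [-0.6, 0.9, -0.4]
grip_width: 0.0545
grasp_force: 35.0
[ 0.1039 -0.3412 -0.0147]
```

View pics/s5.png

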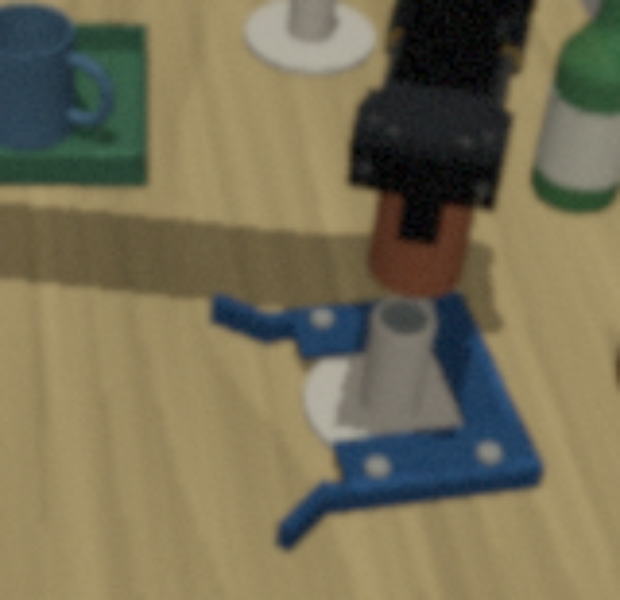

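The beaker is off, with its mouth at about (418,280), and the pot stands at about (395,400) under the fork. Next I'll carry the beaker to the tray.

To row units: -0.203 m is -10.15, -0.171 m is -8.55.

```bash
echo '{"tx": [0, 0.2, 0.6, 1.1, 1.6, 2.1, 2.6, 3.1], "ty": [-0.25, -1, -2.25, -3.75, -5.35, -6.95, -8.55, -10.15], "tz": [-0.6, -1, -1, -1, -1, -1, -1, -1], "spin": [0, 0, 0, 0, 0, 0, 0, 0], "aperture": [0.045, 0.045, 0.045, 0.045, 0.045, 0.045, 0.045, 0.045]}' > path.dat && python3 steer.py path.dat
echo '{"tx": [0.5, 1, 1.5, 1.85, 2.025, 2.1, 2.1], "ty": [-1.6, -3.2, -4.8, -5.9, -6.6, -6.9, -6.9], "tz": [0, 0, 0, 0, 0, 0, 0], "spin": [0, 0, 0, 0, 0, 0, 0], "aperture": [0.045, 0.045, 0.045, 0.045, 0.045, 0.045, 0.045]}' > path.dat && python3 steer.py path.dat
python3 -c "
from h import *
print(to(.484,-.315,.0705))"
```

```text
time_s: 6.97
tool_pos: [0.5684, -0.2033, 0.2017]
tool_rot: [-180.0, -0.0, 158.8]
force: [-0.3, -1.0, -1.8]
grip_width: 0.0543
grasp_force: 35.0
time_s: 7.55
tool_pos: [0.4799, -0.3166, 0.2018]
tool_rot: [-180.0, -0.0, 158.6]
force: [-0.1, 0.1, -2.3]
grip_width: 0.0542
grasp_force: 35.0
[-0.0032  0.0031  0.1313]
```

Descending slowly toward the floor; the expected contact is at TCP z ≈ 0.0695.

```bash
echo '{"tx": [0, 0, 0, 0, 0, 0, 0, 0], "ty": [0, 0, 0, 0, 0, 0, 0, 0], "tz": [1, 2.25, 3.5, 4.5, 5.25, 5.75, 6.1, 6.25], "spin": [0, 0, 0, 0, 0, 0, 0, 0], "aperture": [0.045, 0.045, 0.045, 0.045, 0.045, 0.045, 0.045, 0.045]}' > path.dat && python3 steer.py path.dat
echo '{"tx": [0, 0, 0, 0, 0, 0, 0], "ty": [0, 0, 0, 0, 0, 0, 0], "tz": [0.05, 0.1, 0.15, 0.2, 0.25, 0.3, 0.3], "spin": [0, 0, 0, 0, 0, 0, 0], "aperture": [0.045, 0.045, 0.045, 0.045, 0.045, 0.045, 0.045]}' > path.dat && python3 steer.py path.dat
```

```text
time_s: 8.22
tool_pos: [0.4823, -0.3135, 0.0757]
tool_rot: [180.0, -0.1, 158.9]
force: [-0.2, 0.7, -1.1]
grip_width: 0.0545
grasp_force: 35.0
time_s: 8.8
tool_pos: [0.4821, -0.3144, 0.0705]
tool_rot: [180.0, 0.0, 158.9]
force: [0.3, 0.0, -1.0]
grip_width: 0.0545
grasp_force: 35.0
```

```bash
echo '{"tx": [0, 0, 0, 0], "ty": [0, 0, 0, 0], "tz": [0.025, 0.05, 0.075, 0.075], "spin": [0, 0, 0, 0], "aperture": [0.045, 0.045, 0.045, 0.045]}' > path.dat && python3 steer.py path.dat
```

```text
time_s: 9.13
tool_pos: [0.4822, -0.3145, 0.0695]
tool_rot: [180.0, 0.0, 158.9]
force: [-1.5, 1.5, 2.8]
grip_width: 0.0546
grasp_force: 35.0
```

The force has turned to +2.8 N, so it has touched the floor. I'll open gently and back off straight up.

To row units: -0.15 m is -7.5, -0.135 m is -6.75.

```bash
echo '{"tx": [0, 0, 0, 0, 0, 0, 0, 0], "ty": [0, 0, 0, 0, 0, 0, 0, 0], "tz": [0, 0, 0, 0, 0, 0, 0, 0], "spin": [0, 0, 0, 0, 0, 0, 0, 0], "aperture": [0.056, 0.06, 0.066, 0.075, 0.087, 0.087, 0.087, 0.087]}' > path.dat && python3 steer.py path.dat 10
echo '{"tx": [0, 0, 0, 0, 0, 0, 0, 0], "ty": [0, 0, 0, 0, 0, 0, 0, 0], "tz": [-0.25, -0.75, -1.75, -3.25, -5, -6.75, -7.5, -7.5], "spin": [0, 0, 0, 0, 0, 0, 0, 0], "aperture": [0.087, 0.087, 0.087, 0.087, 0.087, 0.087, 0.087, 0.087]}' > path.dat && python3 steer.py path.dat
python3 - <<'E'
from h import *
s=env.read_camera('side');cv2.imwrite('pics/s6.png',s['color'])
E
```

```text
time_s: 9.8
tool_pos: [0.4821, -0.3144, 0.069]
tool_rot: [180.0, -0.0, 158.9]
force: [0.8, -0.7, -0.2]
grip_width: 0.0852
grasp_force: 0.0
time_s: 10.47
tool_pos: [0.4842, -0.3163, 0.2248]
tool_rot: [180.0, 0.5, 158.8]
force: [0.1, -0.9, 0.1]
grip_width: 0.0871
grasp_force: 0.0
```

View pics/s6.png

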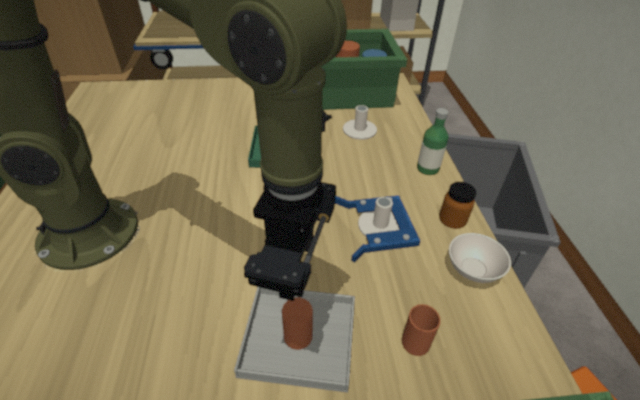

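The beaker stands mouth-down near the middle of the steel tray (298,325) and the gripper is clear of it. The pot stands under the fork (380,220) and the bystanders haven't moved.

```bash
python3 -c "
from cell import env
print(env.sign_off())"
```

```text
the job is handed in; nothing more can be done
None
```

The job is handed in at about 10.5 s: the copper beaker is mouth-down in the steel tray, and the porcelain pot is left standing under the blue fork.

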